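# Seat the bottle cap with the press treadle

### The job

Seat the cap on the white sample bottle: press the broad treadle of the bottle press right down to its stop, keep it there for about a second, then let it spring all the way back up. Do not press the narrow treadle of the small vial press next to it.

Things in the scene. Friction and masses are not known exactly. Their poses are not given: they have to be found in the camera images.
- bottle_pad (a point): Pressing point on the top of the broad treadle, a steel plate with ribbed rubber tread, 110 x 56 x 8 mm, at the robot's end of the bottle press; 80 mm from the hinge, 32 mm from the free end. Moves with the plate: 63 mm above the bench when up (sloping 17 degrees up to its free end), 40 mm at the stop (level). x: along the plate to the hinge, away from the robot; y: across; z: out of its face.
- bottle_treadle (a joint): Angle of the broad treadle, rad: 0 up, 0.30 at its stop. Its spring takes about 2 N at the pad to start and 11 N at the stop, and lifts it back. It drives the press's ram. The press (left or right of the vial press, turned up to 17 degrees) has a grey base 300 x 200 mm; its housing, 57 mm high, begins 95 mm beyond the pad and its white column and head, to 230 mm high, stand over 130 mm away.
- bottle_cap (a joint): How far the cap is pushed down on the white bottle (64 mm wide) under the ram, in m: 0 to 0.002 at the start (standing proud), 0.008 at most. The ram meets it in the last third of the treadle's travel and leaves it about 0.0077 down; it stays where it was pushed.
- vial_treadle (a joint): Angle of the narrow treadle (same make and materials, 110 mm long, only 28 mm wide) of the smaller vial press, which holds an amber vial 32 mm wide: 0 untouched (up), 0.30 at its stop. To be left alone.

How it is judged (in metres and radians):
On the way:
1. the broad treadle is pressed to its stop (beyond 0.27 of 0.30 rad) and kept there for half a second (value of joint bottle_treadle above 0.27 rad), for 0.5 s.
At the end, for the whole second after the job is handed in: The broad treadle is back up (below 0.05 rad), the cap of the white bottle has been pushed down by the ram (to within 2.5 mm of fully down) and the narrow treadle is up (below 0.05 rad) (value of joint each of bottle_treadle, vial_treadle below 0.05 rad and value of joint bottle_cap above 0.0055 m); the robot touches nothing.
It fails at once if the narrow treadle of the vial press is pressed (beyond 0.1 rad) (value of joint vial_treadle above 0.1 rad).
It also fails if it takes over 35 s, if anything falls off the work surface, if the arm or the gripper's body presses on something with over 40 N, if the wrist force passes 120 N, or if a joint passes its speed limit or range.

### The arm

A 6-joint arm with a two-finger parallel gripper is mounted at the origin on the work surface. World frame = base frame: x ahead of the robot, y to its left, z up, the work surface at z = 0. Lengths are in mm, angles in degrees, forces in N, time in s.
With the tool pointing down it reaches from about 300 to 875 mm from the base axis. Payload 6.4 kg.
Tool frame: the origin (TCP) lies on the centre line of the jaws, within the pads' length; the fingertips stand 22 mm ahead of it and the grasp point (between the pads) lies 3 mm ahead of it (arm.tips_ahead is the distance from the TCP to the fingertips, in mm); z points along the fingers, y is the line along which they close (so a half turn about z gives the same grasp; the last joint's range is limited). The gripper opens to 85 mm and grips with 20 to 120 N. Pads are 22 mm wide; open, the fingers measure 114 mm over their backs; the gripper's body (76 mm by 85 mm) begins 54 mm behind the grasp point. The pads swing forward as they close: fully open they stand 13 mm farther back than shut.
Start: joints at [59.227, 10.359, 92.074, -0, 77.567, -11.82], TCP at [186.749, 543.844, 253.288] pointing down, gripper open.
Joint ranges: [-171.53, 171.53], [-51.25, 118.39], [17.06, 147.69], [-65.23, 245.23], [0, 150.52], [-178.68, 178.68]. Speed limits (degrees/s): [147.25, 147.25, 172.46, 180, 180, 180].

### API

Orientations are given as [roll, pitch, yaw] about the fixed x, y, z axes, in that order (R = Rz(yaw) Ry(pitch) Rx(roll)).
In Python, from plant import arm gives the robot as it stands. The module is installed in compiled form; this text tells all that it offers.
- The arm moves only by the shell command python3 -m jog 'ROWS' [OPENING] [FORCE]. ROWS is JSON, a list that holds one entry, the list of rows, each a list of 6 numbers: the shift along the tool's x, y, z in mm, then the turn, a rotation vector about the tool's x, y, z in degrees. In form: [[[x, y, z, wx, wy, wz], ...]]. A call has 1 to 10 rows; each row shifts and turns the commanded pose from where the row before left it, along the tool's axes as they then stand; what a row does not reach is not made up. A row lasts 1/12 s, in which the tool goes at most 41.7 mm and 7.16 degrees, less where a joint would pass 70% of its speed; a pose out of reach is approached as far as the arm can. A call with a gripper value outside its range is refused whole. OPENING is the opening, from -1 (shut) to 1 (fully open), set as the call begins (- or left out, the last holds). The fingers move at their own pace and stop on an object; FORCE is the grip in N (left out, the last holds). Time passes only in rows, so rows that do not move let the fingers close. It gives the time, the measured TCP pose, the force and the opening at its end, in the units of the state.
- arm.state(): the state, without advancing time (a new reading comes with each control period).
- arm.snapshot(name): name is "scene" or "top" or "wrist"; returns (picture, depth): 420x560x3 uint8, blue, green, red; 420x560 float32, mm along the optical axis (not along the pixel's ray), 0 where there is no reading.
- arm.calibration(name): a dict with "K" (3x3 intrinsics, pixels), "T" (4x4, takes a point from camera to world coordinates). Camera axes: x right, y down, z forward; pixel columns grow to the right and rows downward; lengths in mm; the calibration is good to about 2 mm. The wrist camera is an equidistant fisheye: a pixel r from the principal point sees the ray r / f radians off the axis. A picture is of the moment at which its call begins: read the wrist's pose just before it. calibration takes no time and is no camera call; for the wrist camera it gives the pose at the moment of the call.
- arm.sign_off(): hands the job in, once; it reports no verdict.
The state is a dict: "clock": time; "joints": joint angles; "qvel": joint speeds; "effort": joint torques, N m; "tcp_pos": TCP position; "orientation": TCP orientation; "force": force on the tool from outside, world axes, zero at the start; "torque": the same for the moment, N m; "grip_width": finger opening in mm.
Only numpy, scipy, OpenCV 4.12 (cv2) and the standard library are available. Lean on these libraries where they do the work, as an engineer would, in place of code of your own. Each camera call takes 0.05 s, during which the arm holds its last target. There are 200 camera calls.

## Working session

There is one attempt and no reset: what is moved stays moved. The work goes in short steps, Python scripts to look and compute and a shell command to move; the robot and the scene stay as the last step left them, time stands still between calls to the robot, and variables do not carry over. Pictures are saved under pics/ and viewed, on a budget of 10 in all, crops included, one or two more only if the job needs it, and the job is handed in when it is done.

```bash
mkdir -p pics; python3 - <<'E'
from plant import arm
import cv2,numpy as np
for n in("scene","top"):
    p,d=arm.snapshot(n); cv2.imwrite(f"pics/{n}1.png",p); np.save(f"pics/{n}1.npy",d)
s=arm.state();print(s["clock"],s["tcp_pos"],s["orientation"],s["force"])
E
```

```text
0.1 [186.50146141 543.43025821 252.48708361] [-1.79911685e+02 -1.83491348e-02  1.61047992e+02] [-0.22813606  0.83803952  0.23976498]
```

View pics/top1.png

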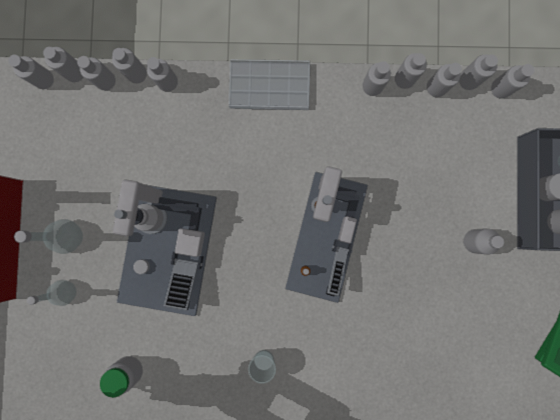

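View pics/scene1.png

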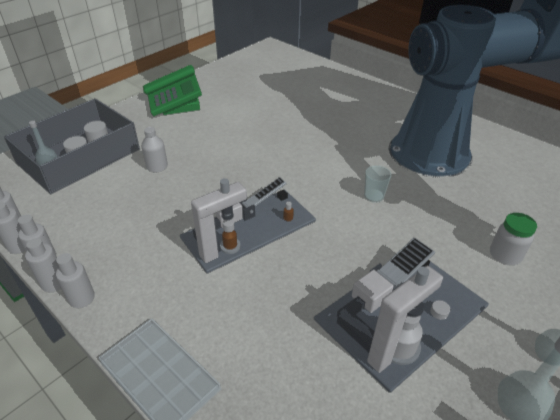

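The top view shows the broad treadle with its ribs at about (180,290) and its press's head at about (127,205). The narrow treadle is at (338,272). The scene view confirms this. Next I get 3D points from depth.

```bash
cat > h.py <<'E'
import numpy as np
def world(d,c):
    K,T=np.array(c["K"]),np.array(c["T"]); v,u=np.mgrid[:d.shape[0],:d.shape[1]]
    P=np.stack([(u-K[0,2])/K[0,0]*d,(v-K[1,2])/K[1,1]*d,d],-1)
    return P@T[:3,:3].T+T[:3,3]
E
python3 - <<'E'
from plant import arm
import cv2,numpy as np
from h import world
d=np.load("pics/top1.npy");p=cv2.imread("pics/top1.png");c=arm.calibration("top");W=world(d,c)
g=p.max(2)
for n,(u0,u1,v0,v1) in dict(broad=(155,210,255,315),narrow=(322,355,244,302)).items():
    w=W[v0:v1,u0:u1];m=(w[...,2]>38)&(w[...,2]<85)&(d[v0:v1,u0:u1]>0)
    dark=m&(g[v0:v1,u0:u1]<45)
    for nm,mm in(("plate",m),("ribs",dark)):
        q=w[mm]; r=cv2.minAreaRect(q[:,:2].astype(np.float32)); print(n,nm,len(q),np.round(r[0]),np.round(r[1]),round(r[2],1))
    q=w[m];A=np.c_[q[:,:2],np.ones(len(q))];s=np.linalg.lstsq(A,q[:,2],rcond=None)[0];print("plane",s,"z",q[:,2].min(),q[:,2].max())
    vs,us=np.nonzero(dark);print("px",us.min()+u0,us.max()+u0,vs.min()+v0,vs.max()+v0)
for n,(u0,u1,v0,v1) in dict(base=(110,225,175,320)).items():
    w=W[v0:v1,u0:u1];m=(w[...,2]>4)&(w[...,2]<25)
    r=cv2.minAreaRect(w[m][:,:2].astype(np.float32));print(r)
print(W[290,180],W[205,127],c["T"])
cv2.imwrite("pics/c.png",cv2.resize(p[170:330,100:380],None,fx=2.8,fy=2.8,interpolation=2))
E
```

```text
broad plate 1197 [463. 187.] [ 72. 127.] 86.5
broad ribs 351 [465. 188.] [ 65. 119.] 82.1
plane [-2.86348512e-01  2.76499374e-02  1.81013075e+02] z 38.0139445355901 76.33584159243526
px 166 201 255 307
narrow plate 623 [ 507. -176.] [ 44. 125.] 73.5
narrow ribs 115 [ 484. -174.] [15. 70.] 77.2
plane [-2.88771442e-01  2.06957917e-02  2.03381928e+02] z 38.0306319494764 74.40318297028523
px 331 342 262 292
((540.7720336914062, 243.232421875), (358.3148193359375, 286.2603454589844), 1.4334845542907715)
[441.67504145 191.40644092  61.45713077] [630.04916858 275.02298354 199.79958113] [[ 2.82651407e-02 -9.98212385e-01  5.26603953e-02  5.77245749e+02]
 [-9.99341691e-01 -2.70199453e-02  2.42096447e-02 -5.64210294e+01]
 [-2.27434862e-02 -5.33100176e-02 -9.98318975e-01  1.09656924e+03]
 [ 0.00000000e+00  0.00000000e+00  0.00000000e+00  1.00000000e+00]]
```

View pics/c.png

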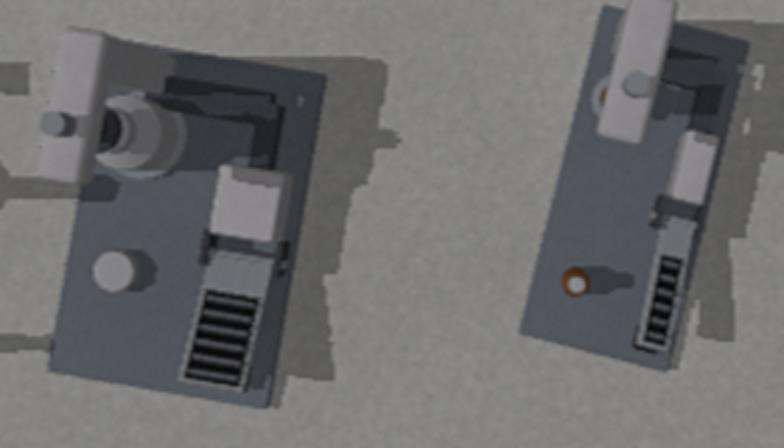

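The crop shows the broad plate's free end from (180,380) to (241,391) and its hinge end from (210,252) to (275,262). The column and cap parts are well clear of it.

```bash
python3 - <<'E'
from plant import arm
import numpy as np
c=arm.calibration("top");K,T=c["K"],c["T"]
def ray(u,v,z):
    u=u/2.8+100;v=v/2.8+170
    r=T[:3,:3]@np.array([(u-K[0,2])/K[0,0],(v-K[1,2])/K[1,1],1]);o=T[:3,3];return o+r*(z-o[2])/r[2]
a,b=ray(180,380,72),ray(241,391,72);e,f=ray(210,252,41),ray(275,262,41)
fr,h=(a+b)/2,(e+f)/2;x=(h-fr)[:2];L=np.hypot(*x);x/=L
print(a,b,e,f,np.linalg.norm(a-b),L,np.degrees(np.arctan2(x[1],x[0])),"pad",fr[:2]+x*32*.956)
s=arm.state();print(s["tcp_pos"],s["orientation"],arm.tips_ahead,s["grip_width"])
E
```

```text
[405.75039017 224.0908835   72.        ] [398.3607905 172.9291948  72.       ] [510.10778739 211.25104648  41.        ] [503.23589294 154.90285682  41.        ] 51.6925969023359 105.74847478186904 -8.391801225932854 pad [432.32004872 194.0453978 ]
[186.50146141 543.43025821 252.48708361] [-1.79911685e+02 -1.83491348e-02  1.61047992e+02] 22.0 85.53523609086642
```

```bash
python3 -m jog '[[[-15,-11,0,0,0,0],[-30,-22,0,0,0,0],[-30,-22,0,0,0,0],[-30,-22,0,0,0,0],[-30,-22,0,0,0,0],[-30,-22,0,0,0,0],[-30,-22,0,0,0,0],[-30,-22,0,0,0,0],[-30,-22,0,0,0,0],[-30,-22,0,0,0,0]]]' -1 20
python3 -m jog '[[[-30,-22,12,0,0,0],[-20,-10,15,0,0,0],[-11,-8,25,0,0,0],[0,0,30,0,0,0],[0,0,30,0,0,0],[0,0,20,0,0,0],[0,0,8,0,0,0],[0,0,0,0,0,0],[0,0,0,0,0,0]]]'
python3 - <<'E'
from plant import arm
import cv2,numpy as np
ps=[arm.snapshot(n)[0] for n in("scene","top")]
cv2.imwrite("pics/n2.png",np.hstack([cv2.resize(ps[0][200:380,300:500],(400,360)),cv2.resize(ps[1][200:380,80:280],(400,360))]))
s=arm.state();print(s["clock"],s["tcp_pos"],s["orientation"],s["force"],s["grip_width"])
E
```

```text
clock: 0.93
tcp_pos: [388.8, 251.9, 253.1]
orientation: [-180.0, -0.0, 161.1]
force: [0.3, 0.9, -0.5]
grip_width: 0.2
clock: 1.68
tcp_pos: [433.3, 196.1, 113.7]
orientation: [-180.0, -0.0, 161.1]
force: [1.0, -0.5, 0.9]
grip_width: -0.0
1.7833 [434.30855406 196.30269058 114.86230181] [1.79925400e+02 1.40186153e-01 1.61064033e+02] [0.45066597 0.57114226 0.45179737] 0.06419712082383887
```

View pics/n2.png

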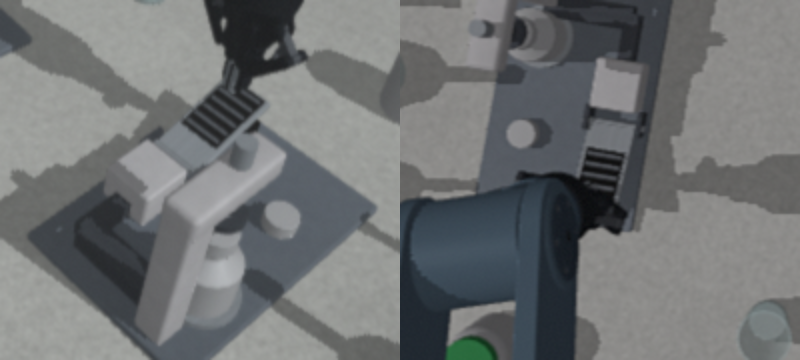

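The tip is at (232,90) in the left half, just over the broad treadle. I project the target into the scene view to check it against the plate.

```bash
python3 - <<'E'
from plant import arm
import numpy as np
c=arm.calibration("scene");K,T=c["K"],np.linalg.inv(c["T"])
for p in((434,196,93),(434,196,63),(402,198.5,72)):
    q=K@(T[:3,:3]@np.array(p)+T[:3,3]);q=q[:2]/q[2];print(p,(q-[300,200])*2)
E
```

```text
(434, 196, 93) [231.31755568  85.14289339]
(434, 196, 63) [225.42582937 105.03289172]
(402, 198.5, 72) [245.34876264  84.15503814]
```

The free-end midpoint I read, (244,95), differs from the projection (245,84) by about 10 px. I cross-check with the first scene picture's depth.

```bash
python3 - <<'E'
from plant import arm
import cv2,numpy as np
from h import world
for n,(u0,u1,v0,v1) in dict(scene=(385,440,232,285),top=(155,210,250,315)).items():
    d=np.load(f"pics/{n}1.npy");W=world(d,arm.calibration(n))
    w=W[v0:v1,u0:u1]
    m=(w[...,2]>45)&(w[...,2]<82)&(w[...,0]<490)&(w[...,0]>380)&(w[...,1]>140)&(w[...,1]<240)
    q=w[m];A=np.c_[q[:,:2],np.ones(len(q))]
    for _ in range(4):
        s=np.linalg.lstsq(A,q[:,2],rcond=None)[0];k=abs(A@s-q[:,2])<4;q=q[k];A=A[k]
    r=cv2.minAreaRect(q[:,:2].astype(np.float32));print(n,len(q),s,np.round(cv2.boxPoints(r)),r[2],"z at 433,195:",s@[433,195,1])
p=cv2.imread("pics/scene1.png")[200:310,350:490];cv2.imwrite("pics/c3.png",cv2.resize(p,None,fx=5,fy=5,interpolation=2))
E
```

```text
scene 942 [-3.13653486e-01  2.36179027e-02  1.93972112e+02] [[398. 176.]
 [487. 163.]
 [495. 219.]
 [406. 231.]] 82.15121459960938 z at 433,195: 62.76564356188305
top 807 [-3.04364592e-01  3.73451710e-02  1.87366700e+02] [[398. 171.]
 [487. 159.]
 [495. 214.]
 [406. 227.]] 82.1256332397461 z at 433,195: 62.8591397332935
```

View pics/c3.png

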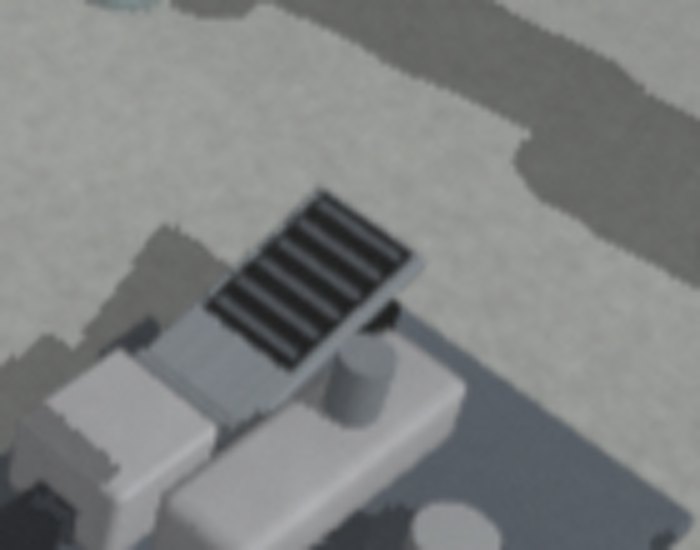

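Depth from both cameras agrees: pad at about (433,197,63), and the tip is at (434,196). The offset was my reading of the picture. Pressing now.

```bash
python3 -m jog '[[[0,0,10,0,0,0],[0,0,10,0,0,0],[0,0,7,0,0,0],[0,0,5,0,0,0],[0,0,5,0,0,0],[0,0,5,0,0,0],[0,0,4,0,0,0],[0,0,2,0,0,0],[0,0,0,0,0,0],[0,0,0,0,0,0]]]'
```

```text
clock: 2.62
tcp_pos: [432.3, 196.1, 64.9]
orientation: [-180.0, -0.1, 161.1]
force: [-4.2, 1.5, 7.0]
grip_width: 0.2
```

```bash
python3 -m jog '[[[0,0,1,0,0,0],[0,0,1,0,0,0],[0,0,1,0,0,0],[0,0,0,0,0,0],[0,0,0,0,0,0]]]'; python3 -m jog '[[[0,0,1,0,0,0],[0,0,0,0,0,0],[0,0,0,0,0,0]]]';python3 -m jog '[[[0,0,1,0,0,0],[0,0,0,0,0,0],[0,0,0,0,0,0]]]'
```

```text
clock: 3.03
tcp_pos: [432.1, 196.1, 62.1]
orientation: [-180.0, -0.1, 161.1]
force: [-4.2, 0.4, 8.1]
grip_width: 0.3
clock: 3.28
tcp_pos: [432.1, 196.1, 61.1]
orientation: [-180.0, -0.1, 161.1]
force: [-5.3, 0.5, 8.7]
grip_width: -0.1
clock: 3.53
tcp_pos: [432.0, 196.1, 60.2]
orientation: [-180.0, -0.1, 161.1]
force: [-6.3, 0.9, 9.6]
grip_width: 0.0
```

```bash
for i in 1 ; do python3 -m jog '[[[0,0,1,0,0,0],[0,0,0,0,0,0],[0,0,0,0,0,0]]]';python3 -m jog '[[[0,0,1,0,0,0],[0,0,0,0,0,0],[0,0,0,0,0,0]]]';done; python3 - <<'E'
from plant import arm
import cv2,numpy as np
from h import world
p,d=arm.snapshot("scene");cv2.imwrite("pics/n4.png",cv2.resize(p[180:400,300:500],(600,660))[:600])
w=world(d,arm.calibration("scene"))
# plate tilt between the tip and hinge
m=(w[...,0]>448)&(w[...,0]<485)&(w[...,1]>165)&(w[...,1]<212)&(w[...,2]>30)&(w[...,2]<70)
q=w[m];A=np.c_[q[:,:2],np.ones(len(q))]
for _ in range(4):
    s=np.linalg.lstsq(A,q[:,2],rcond=None)[0];k=abs(A@s-q[:,2])<3;q=q[k];A=A[k]
print(len(q),s,"z433",s@[433,195,1])
E
```

```text
clock: 3.78
tcp_pos: [432.0, 196.1, 59.8]
orientation: [-179.9, -0.2, 161.1]
force: [-9.2, 0.2, 17.2]
grip_width: -0.4
clock: 4.03
tcp_pos: [432.1, 196.2, 59.6]
orientation: [-179.9, -0.2, 161.1]
force: [-13.2, -1.3, 26.3]
grip_width: 0.1
272 [-8.41308426e-02  2.49561292e-02  7.32825111e+01] z433 41.72030143134661
```

View pics/n4.png

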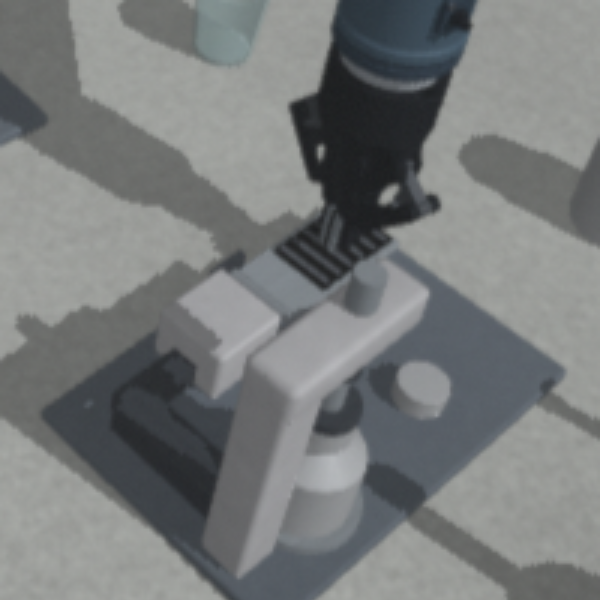

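The treadle is level with the tip on the pad, the ram is on the cap, and force is rising steeply with no further travel, so this is the stop. I press a little firmer, hold, then lift.

```bash
python3 -m jog '[[[0,0,1,0,0,0],[0,0,0.5,0,0,0],[0,0,0,0,0,0],[0,0,0,0,0,0],[0,0,0,0,0,0],[0,0,0,0,0,0],[0,0,0,0,0,0],[0,0,0,0,0,0],[0,0,0,0,0,0],[0,0,0,0,0,0]]]'; python3 -m jog '[[[0,0,0,0,0,0],[0,0,0,0,0,0],[0,0,0,0,0,0]]]'
```

```text
clock: 4.92
tcp_pos: [432.1, 196.2, 59.3]
orientation: [-179.9, -0.2, 161.1]
force: [-18.1, -2.4, 42.2]
grip_width: -0.3
clock: 5.17
tcp_pos: [432.1, 196.2, 59.4]
orientation: [-179.9, -0.2, 161.1]
force: [-19.0, -2.4, 42.2]
grip_width: 0.1
```

```bash
python3 -m jog '[[[0,0,-4,0,0,0],[0,0,-5,0,0,0],[0,0,-5,0,0,0],[0,0,-6,0,0,0],[0,0,-8,0,0,0],[0,0,-12,0,0,0],[0,0,-20,0,0,0],[0,0,-25,0,0,0],[0,0,-25,0,0,0],[0,0,-25,0,0,0]]]'
python3 -m jog '[[[15,11,-20,0,0,0],[28,20,0,0,0,0],[28,20,0,0,0,0],[28,20,0,0,0,0],[28,20,0,0,0,0],[15,10,0,0,0,0],[0,0,0,0,0,0],[0,0,0,0,0,0]]]'
python3 - <<'E'
from plant import arm
import cv2,numpy as np
from h import world
p,d=arm.snapshot("scene");cv2.imwrite("pics/n5.png",np.hstack([cv2.resize(cv2.imread("pics/scene1.png")[200:400,300:500],(400,400)),cv2.resize(p[200:400,300:500],(400,400))]))
for (x,D) in(("before",np.load("pics/scene1.npy")),("now",d)):
    w=world(D,arm.calibration("scene"))[225:290,380:445]
    m=(w[...,2]>45)&(w[...,2]<82)&(w[...,0]<490)&(w[...,0]>380)&(w[...,1]>140)&(w[...,1]<240)
    q=w[m];A=np.c_[q[:,:2],np.ones(len(q))]
    for _ in range(4):
        s=np.linalg.lstsq(A,q[:,2],rcond=None)[0];k=abs(A@s-q[:,2])<4;q=q[k];A=A[k]
    print(x,s,s@[433,195,1])
print(arm.state()["force"])
E
```

```text
clock: 6.0
tcp_pos: [432.4, 195.9, 192.6]
orientation: [-180.0, -0.1, 161.0]
force: [0.7, 0.4, 0.9]
grip_width: 0.1
clock: 6.67
tcp_pos: [330.8, 337.9, 211.6]
orientation: [-180.0, -0.0, 161.2]
force: [0.5, 0.2, -0.4]
grip_width: -0.3
before [-3.13653486e-01  2.36179027e-02  1.93972112e+02] 62.76564356188305
now [-3.09993738e-01  4.11863498e-02  1.88900227e+02] 62.7042765854067
[ 1.13210539  0.45837598 -0.47411842]
```

View pics/n5.png

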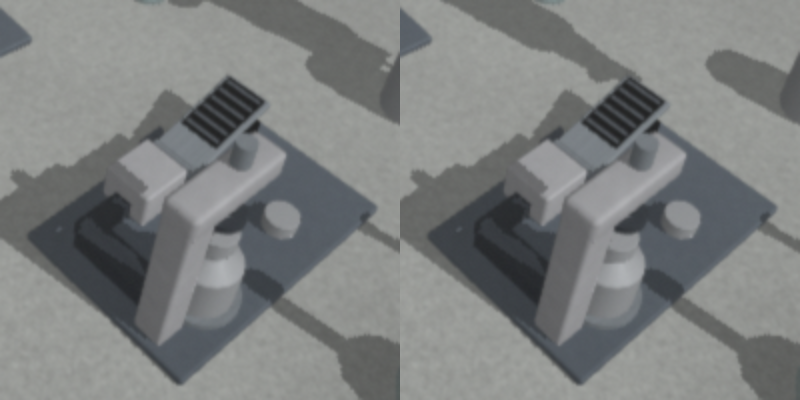

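The pictures before and after match: the treadle is back up (ribs at about (230,105) and (630,107)), pad height is 62.7 mm against 62.8 mm before, and the arm is clear. Handing in.

```bash
python3 -c "
from plant import arm
print(arm.sign_off())"
```

```text
the job is handed in; nothing more can be done
None
```

I pressed the broad treadle to its stop with the shut fingertips on the pad at about (432, 196), held it there for over a second, let it spring back, and handed the job in. The arm's clock read about 6.7 s.

**Stop reached:** the tip stopped moving while the force climbed from about 9 N to 42 N, and in the scene view the plate looked level with the ram on the cap. The plate slope I measured there (0.08) was noisy and did not quite read level. The tip height (about 37.5 mm) also came out about 2.5 mm below the nominal 40 mm. I took the sharp force rise as the deciding sign.

**Treadle back up:** after release the pad height measured 62.7 mm, against 62.8 mm before.

**Robot clear:** the arm had backed off to about 190 mm above the bench, and the force reading was about zero.

**Not directly checked:**
- The cap's depth could not be measured, because the press column and head hide it in the scene view. I infer it is down from the press reaching its stop.
- The narrow treadle was not measured again afterwards. The arm never came within about 350 mm of it.

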